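# Ease the ratchet panel clamp by one notch

### The job

The bench clamp squeezes its two glued boards one notch too hard. With a fingertip push the ball lever of its pawl over, away from the wheel's axle, until the pawl has lifted out of the teeth and stays open by itself; then push the top spoke towards the pawl's side so that the wheel goes back exactly one notch (one tooth) and the jaw eases off, and finally push the ball lever back so that the pawl drops fully into the new notch. Only push: do not grip the spoke or the lever, go gently, and leave the other things on the bench where they are.

Things in the scene. Friction and masses are not known exactly. Their poses are not given: they have to be found in the camera images.
- clamp: Blue-painted clamp fixed to the bench (base 150 x 360 x 14 mm). Origin on the bench below the middle of the toothed wheel. x: along the wheel's axle, away from the robot (within 0.45 rad of world x); y: from the clamped boards (y -177 to -141 mm, 99 mm high) towards the pawl; z up. The hand wheel's spokes turn in the plane x = -57 mm, nearest the robot; a cheek plate stands at x -34 to -24 mm, up to z 146 mm.
- axle (a point): Middle of the toothed steel wheel, on its axle, at z 120 mm in the clamp's plane x = 0. The wheel is 105 mm across its 12 teeth (30 degrees a notch), 14 mm thick; pawl and wheel lie in this plane. Behind it, at x = 20 mm, runs the rack with the moving jaw, up to z 147 mm.
- spoke_knob (a point): Centre of the black ball (18 mm across) ending the topmost of six spokes (10 mm rods, 60 degrees apart), 100 mm from the axle, in the clamp's plane x = -57 mm. At wheel joint 0 this spoke leans 22 degrees from upright towards the clamp's -y (ball at y -37, z 213 mm); one notch back it leans 8 degrees towards +y (ball at y 14, z 219 mm).
- pawl_knob (a point): Centre of the black ball (22 mm across) on the pawl's upright lever (steel rod about 10 mm thick), in the plane x = 0 of the clamp, 95 mm from the pawl's pivot, which is at y 82, z 124 mm of the clamp. Pawl seated: the lever leans 20 degrees towards -y (ball at y 50, z 214 mm). Pawl open: it leans 34 degrees towards +y (ball at y 136, z 203 mm).
- pawl (a joint): Pawl angle, rad: 0 = nose fully down in a notch; grows as the ball lever goes towards the clamp's +y and the nose lifts; nose on top of a tooth: about 0.1; clear of the teeth above 0.2; stop at 0.95 (open). It tips by its own weight: past about 0.5 it falls open and stays, below about 0.38 it falls back onto the wheel. Under 1 N at the ball moves it.
- wheel (a joint): Wheel angle, rad: near 0 at the start, grows as the wheel goes back (its top towards the clamp's +y), 0.524 a notch (jaw 7 mm). Pawl open: 2 to 3 N at a spoke's ball turns it, it stays where left. Pawl down: it cannot go back. The pawl drops into the new notch with the wheel at 0.36 to 0.60; short of that the nose rests on a tooth's slope, beyond on the next tooth. Limits -0.08 and 1.75.
- glue: White glue bottle, 54 mm across, 150 mm tall, loose bystander beside the pawl end; origin at its underside's centre.
- knob_a: Small steel drawer knob, 32 mm across, 27 mm tall, loose bystander on the robot's side of the clamp; origin at its underside's centre.
- knob_b: Another such drawer knob, on the far side of the clamp.
- hammer: Hammer with a wooden handle, 270 mm long, lying beside the board end of the clamp, loose bystander.
- driver: Screwdriver lying beyond the clamp, loose bystander.
- tape: Black tape measure, 66 mm across, 30 mm tall, on the robot's side of the clamp, loose bystander.
- drill: Cordless drill standing on its battery, 187 mm tall, beyond the glue bottle on the pawl's side, loose bystander.

How it is judged:
By the outcome, as a careful person would: the job done as asked, in the order asked, and still so for the second after the job is handed in, with the robot touching nothing.
It also fails if it takes over 61 s, if anything falls off the work surface, if the arm or the gripper's body presses on something with over 40 N, if the wrist force passes 120 N, or if a joint passes its speed limit or range.

### The arm

A 6-joint arm with a two-finger parallel gripper is mounted at the origin on the work surface. World frame = base frame: x ahead of the robot, y to its left, z up, the work surface at z = 0. Lengths are in mm, angles in rad, forces in N, time in s.
With the tool pointing down it reaches from about 325 to 875 mm from the base axis. Payload 4.4 kg.
Tool frame: the origin (TCP) lies on the centre line of the jaws, within the pads' length; the fingertips stand ahead of it and the grasp point (between the pads) lies 6 mm ahead of it (ctrl.tcp_to_tips is the z of the fingertips in the tool frame, in mm); z points along the fingers, y is the direction in which the jaws open and shut (so a half turn about z gives the same grasp; the last joint's range is limited). The gripper opens to 85 mm and grips with 20 to 120 N. Pads are 22 mm wide; open, the fingers measure 114 mm over their backs; the gripper's body (76 mm by 85 mm) begins 54 mm behind the grasp point. The pads swing forward as they close: fully open they stand 13 mm farther back than shut.
Start: joints at [-1.442, 0.207, 1.542, -0, 1.393, -0.15], TCP at [158.229, -552.803, 256.282] pointing down, gripper open.
Joint ranges: [-2.73, 2.73], [-0.86, 2.22], [0.23, 2.46], [-1.11, 4.25], [0.08, 2.63], [-2.82, 2.82]. Speed limits (rad/s): [2.79, 2.79, 3.14, 3.14, 3.14, 3.14].

### API

Orientations are given as a 3x3 rotation matrix whose columns are the frame's x, y, z axes.
In Python, from plant import ctrl, sensors, optics gives the robot as it stands. Calls block until the motion is done:
- ctrl.move_ptp(position, orientation): joint-space move of the TCP to a pose.
- ctrl.move_l(position, rot=None, vel=150, threshold=None): straight line of the TCP; rot=None keeps the orientation; vel is the mean speed in mm/s. With threshold (N) it stops when the force on the tool has changed by that much, and returns True; else False.
- ctrl.set_joints(angles): joint-space move.
- ctrl.gripper_to(opening, force=None): finger opening in mm; force is the grip in N (None keeps the last); returns when the fingers have stopped.
- ctrl.hold(seconds).
- ctrl.solve_ik(position, orientation): joint angles nearest the present ones, or None.
- sensors.read_state(): the state.
- optics.grab_frame(name): name is "scene" or "top" or "wrist"; returns (picture, depth): 400x640x3 uint8, red, green, blue; 400x640 float32, mm along the optical axis (not along the pixel's ray), 0 where there is no reading.
- optics.camera_params(name): a dict with "mtx" (3x3 intrinsics, pixels), "R" (3x3) and "t" (3): a world point X has camera coordinates R X + t; the wrist camera has in their place "T_tool_cam" (4x4, takes a point from camera to tool coordinates, whose origin is the TCP and whose axes are the flange's). Camera axes: x right, y down, z forward; pixel columns grow to the right and rows downward; lengths in mm; the calibration is good to about 2 mm. A picture is of the moment at which its call begins: read the wrist's pose just before it. camera_params takes no time and is no camera call.
A pose or a line that the arm cannot do raises ctrl.MotionError and nothing moves.
- ctrl.finish_job(): hands the job in, once; it reports no verdict.
The state is a dict: "t": time; "q": joint angles; "qvel": joint speeds; "tau": joint torques, N m; "eef_pos": TCP position; "eef_rot": TCP orientation; "force": force on the tool from outside, world axes, zero at the start; "wrist_torque": the same for the moment, N m; "grip_width": finger opening in mm.
Only numpy, scipy, OpenCV 4.12 (cv2) and the standard library are available. Lean on these libraries where they do the work, as an engineer would, in place of code of your own. Each camera call takes 0.05 s, during which the arm holds its last target. There are 200 camera calls.

## Working session

There is one attempt and no reset: what is moved stays moved. The work goes in short steps, each a Python script; the robot and the scene stay as the last script left them, time stands still between calls to the robot, and variables do not carry over. Pictures are saved under pics/ and viewed, about 8 in all and at most 12, crops included, and the job is handed in when it is done.

```bash
ls; mkdir -p pics; python3 - <<'E'
from plant import ctrl,sensors,optics
import cv2,numpy as np
for n in("scene","top"):
    p,d=optics.grab_frame(n); cv2.imwrite(f"pics/{n}0.png",p[...,::-1]); np.save(f"pics/{n}0.npy",d)
    c=optics.camera_params(n); print(n,c["mtx"].tolist(),(-c["R"].T@c["t"]).round(), c["R"].round(2).tolist())
print(ctrl.tcp_to_tips, sensors.read_state()["t"])
E
```

```text
pics
scene [[420.611889515421, 0.0, 316.6371567555056], [0.0, 420.611889515421, 201.93021704307256], [0.0, 0.0, 1.0]] [1345.   57.  902.] [[0.02, 1.0, 0.02], [0.69, -0.0, -0.72], [-0.72, 0.03, -0.69]]
top [[405.3020737233359, 0.0, 321.5901676124345], [0.0, 405.3020737233359, 199.60128536306428], [0.0, 0.0, 1.0]] [ 344.   88. 1281.] [[-0.01, -1.0, 0.02], [-0.98, 0.01, -0.18], [0.18, -0.02, -0.98]]
25.0 0.1
```

View pics/scene0.png

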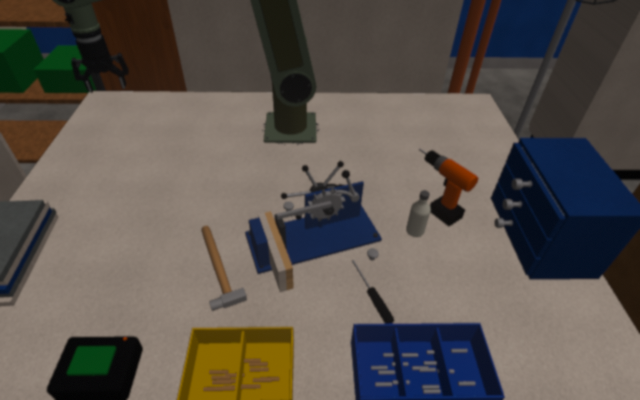

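View pics/top0.png

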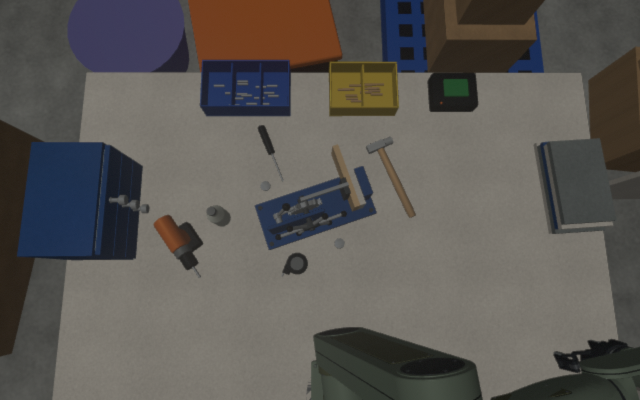

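```bash
python3 - <<'E'
import cv2,numpy as np
a=cv2.imread("pics/top0.png")[135:260,240:390]; b=cv2.imread("pics/scene0.png")[150:280,240:390]
f=lambda i:cv2.convertScaleAbs(cv2.resize(i,None,fx=5.3,fy=5.3,interpolation=cv2.INTER_CUBIC),alpha=1.6)
cv2.imwrite("pics/ta.png",f(a)[:600]);cv2.imwrite("pics/sa.png",f(b)[:600])
E
```

```text
(no output)
```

View pics/ta.png

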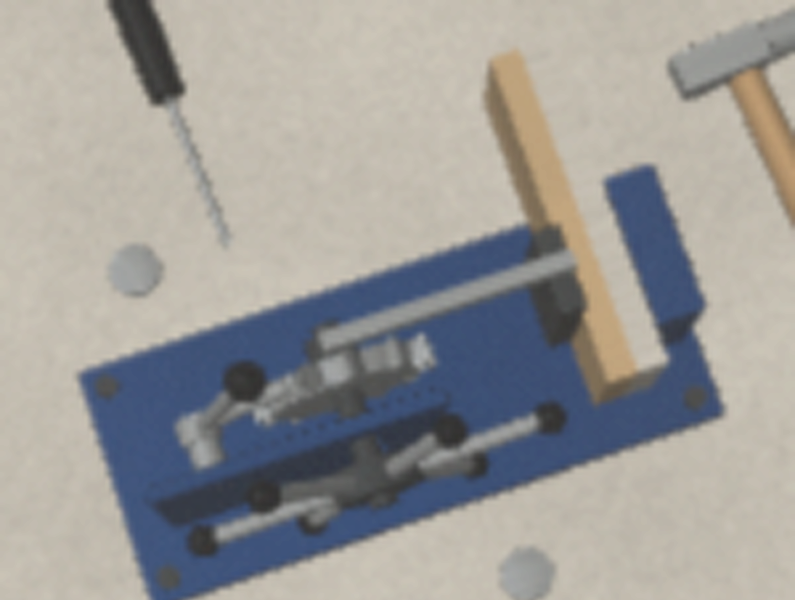

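View pics/sa.png

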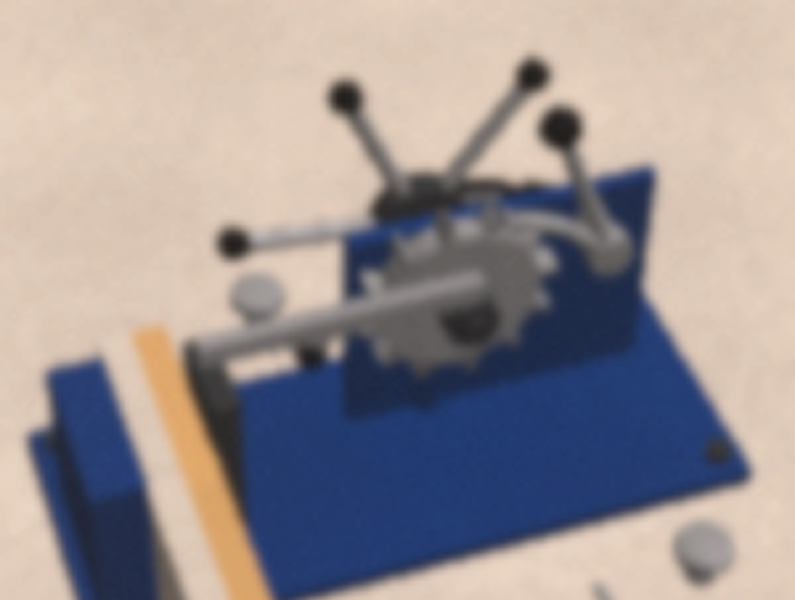

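```bash
cat > h.py <<'E'
import numpy as np,cv2
from plant import ctrl,sensors,optics
def proj(n,P):
    c=optics.camera_params(n); q=c["R"]@P.T+np.reshape(c["t"],(3,1)); p=c["mtx"]@q; return (p[:2]/p[2]).T
def world(P,s):
    c,k=np.cos(s[2]),np.sin(s[2]); P=np.atleast_2d(P)
    return P@np.array([[c,k,0],[-k,c,0],[0,0,1]])+[s[0],s[1],0]
E
python3 - <<'E'
from h import *
from scipy.optimize import least_squares
sp=lambda a:[-57,100*np.sin(np.radians(a)),120+100*np.cos(np.radians(a))]
def model(s):
    y0=s[3]
    T=[[0,50,214],sp(-22),sp(-82),sp(38),sp(98),[75,y0,14],[-75,y0,14],[-75,y0-360,14]]
    S=[[0,50,214],sp(-22),sp(38),sp(-82)]
    return np.vstack([proj("top",world(T,s)),proj("scene",world(S,s))])
t=np.array([[243,382],[451,430],[551,417],[263,496],[203,542],[80,375],[155,600],[722,410]]);sc=np.array([[346,98],[533,75],[233,243]])
sc=np.array([[560,128],[346,98],[533,75],[233,243]])
o=np.vstack([(t+.5)/5.3-.5+[240,135],(sc+.5)/5.3-.5+[240,150]])
r=least_squares(lambda s:(model(s)-o).ravel(),[400,80,.25,130],loss="soft_l1",x_scale=[10,10,.1,10])
print(r.x,(model(r.x)-o).round(1).tolist())
s=r.x; 
for n,p in dict(pk=[0,50,214],sk=[-57,-37,213],open_=[0,136,203],gl=[0,0,0]).items(): print(n,world(p,s))
E
```

```text
[5.43099243e+02 1.11217516e+02 3.27532882e-01 1.44091142e+02] [[0.2, -0.3], [-1.0, -0.0], [-0.4, -0.6], [-0.5, 0.4], [0.4, -0.4], [-0.7, -0.7], [-0.1, 1.8], [1.1, -0.2], [-0.5, -0.1], [0.1, -0.6], [-0.0, 0.3], [-0.4, -0.4]]
pk [[527.01384108 158.5594615  214.        ]]
sk [[501.03262292  57.84711716 213.        ]]
open_ [[499.34694907 239.98760827 203.        ]]
gl [[543.09924341 111.2175157    0.        ]]
```

```bash
cat >> h.py <<'E'
S=np.array([543.1,111.2,0.3275])
def rot(sg):
    c,k=np.cos(S[2]),np.sin(S[2]); y=sg*np.array([c,k,0]); z=np.array([0,0,-1.]); return np.column_stack([np.cross(y,z),y,z])
def tip(p): return world(p,S)[0]+[0,0,ctrl.tcp_to_tips]   # TCP for fingertip at clamp point p, tool down
def st(m=""):
    s=sensors.read_state(); c,k=np.cos(S[2]),np.sin(S[2]); d=s["eef_pos"]-[S[0],S[1],25]
    print(m,"t",round(s["t"],2),"tip",(np.array([[c,k,0],[-k,c,0],[0,0,1]])@d).round(1),"F",np.round(s["force"],1),"w",round(s["grip_width"],1))
def snap(n,f,box=None,k=1):
    p,d=optics.grab_frame(n); p=p[...,::-1]
    if box: p=p[box[1]:box[3],box[0]:box[2]]
    cv2.imwrite("pics/"+f,cv2.convertScaleAbs(cv2.resize(p,None,fx=k,fy=k,interpolation=cv2.INTER_CUBIC),alpha=1.5))
E
python3 - <<'E'
from h import *
print(optics.camera_params("wrist")["T_tool_cam"].round(2).tolist())
for sg in(1,-1):
  for p in([0,12,198],[0,180,190],[-57,-70,200]): 
    q=ctrl.solve_ik(tip(p),rot(sg)); print(sg,None if q is None else np.round(q,2))
E
```

```text
[[-0.0, -0.96, -0.29, 73.81], [1.0, -0.0, -0.0, 0.5], [0.0, -0.29, 0.96, -117.41], [0.0, 0.0, 0.0, 1.0]]
1 [ 0.07  0.19  1.63 -0.    1.32 -0.26]
1 [ 0.37  0.21  1.62 -0.    1.31  0.04]
1 [-0.12  0.1   1.73 -0.    1.31 -0.44]
-1 None
-1 None
-1 [-0.12  0.1   1.73 -0.    1.31  2.7 ]
```

```bash
python3 - <<'E'
from h import *
ctrl.gripper_to(0,20)
ctrl.move_l(sensors.read_state()["eef_pos"]+[0,0,70],vel=200)
ctrl.move_ptp(tip([0,12,290]),rot(1)); st()
ctrl.move_l(tip([0,12,200]),vel=120); st("down")
snap("scene","s1.png",(240,110,390,240),5); 
print("stop",ctrl.move_l(tip([0,50,200]),vel=40,threshold=15)); st()
print("stop",ctrl.move_l(tip([0,94,198]),vel=40,threshold=15)); st()
ctrl.move_l(tip([0,75,200]),vel=80); st()
snap("scene","s2.png",(240,110,390,240),4.5)
E
```

```text
t 4.1 tip [ -0.   11.1 290. ] F [0.1 0.5 1. ] w 0.4
down t 5.0 tip [  0.7  11.8 200.9] F [ 0.4 -0.   0.4] w 0.2
stop False
 t 6.15 tip [ -0.   49.9 199.9] F [-0.9  1.  -0.5] w -0.0
stop False
 t 7.4 tip [  0.   93.8 198. ] F [-0.8  0.3 -0.1] w -0.2
 t 7.79 tip [1.000e-01 7.420e+01 2.002e+02] F [-1.5 -0.2 -0. ] w 0.1
```

View pics/s2.png

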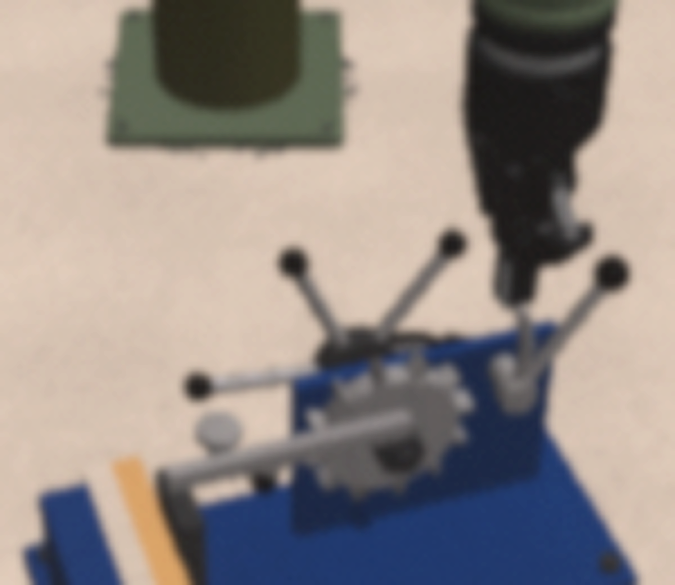

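```bash
python3 - <<'E'
from h import *
ctrl.move_l(tip([0,60,290]),vel=150)
ctrl.move_l(tip([-57,-78,290]),vel=200)
ctrl.move_l(tip([-57,-78,203]),vel=120); st()
print("stop",ctrl.move_l(tip([-57,-40,203]),vel=30,threshold=20)); st()
print("stop",ctrl.move_l(tip([-57,-10.5,203]),vel=25,threshold=20)); st()
ctrl.move_l(tip([-57,-40,203]),vel=80); st()
ctrl.move_l(tip([-57,-60,290]),vel=150); st()
snap("scene","s3.png",(240,110,390,240),4.5)
snap("top","t3.png",(260,150,380,250),6)
E
```

```text
t 10.38 tip [-56.4 -78.1 203.8] F [0.3 0.4 0.7] w 0.1
stop False
 t 11.79 tip [-57.  -39.8 202.8] F [ 0.5 -2.8  1.1] w 0.1
stop False
 t 13.12 tip [-57.1 -10.3 202.8] F [ 0.1 -0.1  1.3] w 0.3
 t 13.64 tip [-57.1 -40.5 202.8] F [ 0.2  1.1 -0.9] w 0.3
 t 14.38 tip [-57.5 -59.5 289.1] F [-0.2 -0.4 -0.8] w -0.2
```

View pics/s3.png

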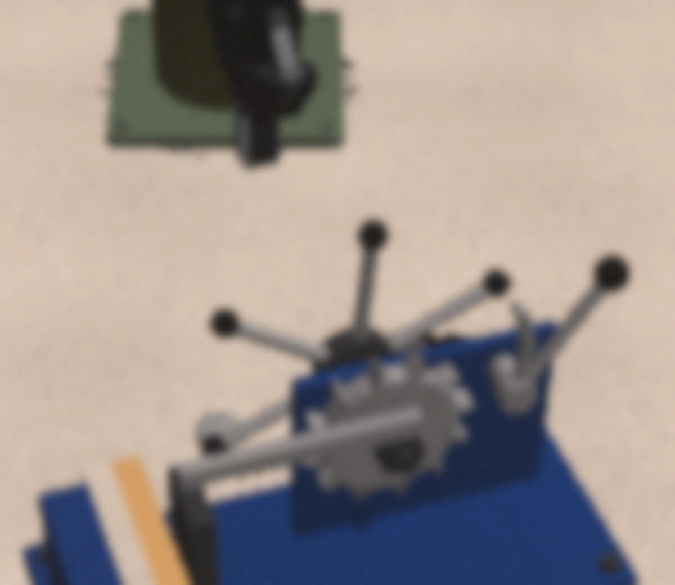

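```bash
python3 - <<'E'
from h import *
from scipy.optimize import least_squares
def fit(o):
    o=(np.array(o)+.5)/4.5-.5+[240,110]
    f=lambda v:(proj("scene",world([[-57,100*np.sin(v[0]+a),120+100*np.cos(v[0]+a)] for a in np.radians([-22,38,-82])],S))+v[1:]-o).ravel()
    r=least_squares(f,[0.2,0,0]); print(r.x.round(3),r.fun.round(1))
fit([(292,262),(452,243),(198,386)]); fit([(372,235),(495,283),(224,323)])
E
```

```text
[-0.023  0.49  -0.162] [ 0.1 -0.1 -0.  -0.1 -0.1  0.1]
[0.476 0.415 0.077] [ 0.1  0.   0.  -0.  -0.1 -0. ]
```

```bash
python3 - <<'E'
from h import *
ctrl.move_l(tip([0,30,300]),vel=220)
ctrl.move_l(tip([0,178,290]),vel=220)
ctrl.move_l(tip([0,178,192]),vel=120); st()
print("stop",ctrl.move_l(tip([0,105,202]),vel=40,threshold=15)); st()
print("stop",ctrl.move_l(tip([0,75,202]),vel=25,threshold=10)); st()
ctrl.move_l(tip([0,100,202]),vel=80)
ctrl.move_l(tip([0,120,290]),vel=150); st()
snap("scene","s4.png",(240,110,390,240),4.5)
E
```

```text
t 16.91 tip [  0.7 177.9 193. ] F [ 0.6 -0.5  0.8] w 0.2
stop False
 t 18.9 tip [ -0.  105.2 202. ] F [ 0.2 -0.3 -0.7] w 0.1
stop False
 t 20.25 tip [ -0.   75.2 202. ] F [0.  0.5 0.4] w -0.1
 t 21.46 tip [ -0.5 119.8 289.1] F [-0.6 -0.1 -0.1] w -0.3
```

View pics/s4.png

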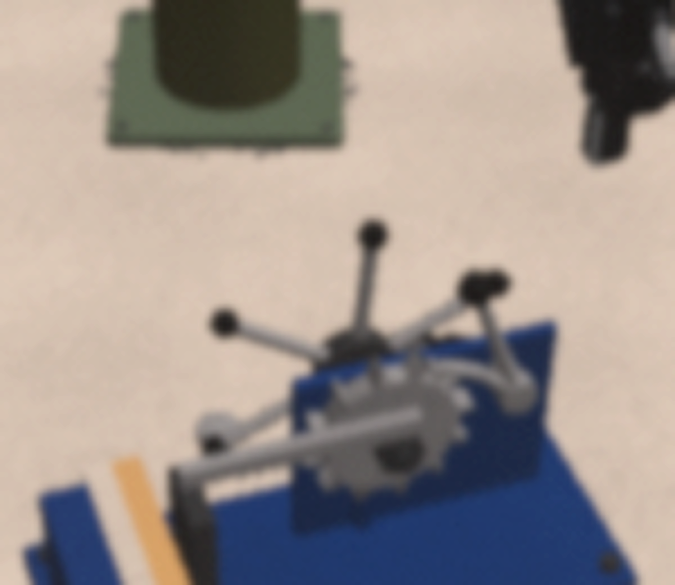

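```bash
python3 - <<'E'
from h import *
ctrl.move_l(sensors.read_state()["eef_pos"]+[-80,0,60],vel=150); ctrl.hold(0.3)
p,d=optics.grab_frame("scene"); a=cv2.imread("pics/scene0.png"); p=p[...,::-1].copy()
# pawl lever subpixel shift vs start: dark-ball centroid on lower half-left (clear of spoke knob)
T=cv2.resize(a[168:182,339:348],None,fx=8,fy=8,interpolation=cv2.INTER_CUBIC)
W=cv2.resize(p[160:190,331:356],None,fx=8,fy=8,interpolation=cv2.INTER_CUBIC)
_,v,_,l=cv2.minMaxLoc(cv2.matchTemplate(W,T,cv2.TM_CCOEFF_NORMED)); print("pawl ball shift px",l[0]/8-8,l[1]/8-8,round(v,3))
for nm,(x0,y0,x1,y1) in dict(glue=(402,185,435,240),drill=(415,145,482,225),hammer=(195,220,250,312),driver=(348,256,396,325),knob_b=(362,245,384,262)).items():
    dd=np.abs(a[y0:y1,x0:x1].astype(int)-p[y0:y1,x0:x1]).max(2); print(nm,(dd>40).sum())
t,_=optics.grab_frame("top"); b=cv2.imread("pics/top0.png"); t=t[...,::-1]
for nm,(x0,y0,x1,y1) in dict(tape=(280,250,312,278),knob_a=(332,236,347,250)).items():
    dd=np.abs(b[y0:y1,x0:x1].astype(int)-t[y0:y1,x0:x1]).max(2); print(nm,(dd>40).sum())
st(); cv2.imwrite("pics/s5.png",cv2.resize(np.hstack([cv2.resize(a[160:230,300:370],(395,395)),cv2.resize(p[160:230,300:370],(395,395))]),None,fx=1,fy=1))
cv2.imwrite("pics/t5.png",t)
E
```

```text
pawl ball shift px 0.125 0.25 0.941
glue 0
drill 0
hammer 0
driver 0
knob_b 0
tape 1
knob_a 0
 t 22.73 tip [-76.4 145.4 348. ] F [-0.1  0.4 -0.1] w -0.4
```

View pics/s5.png

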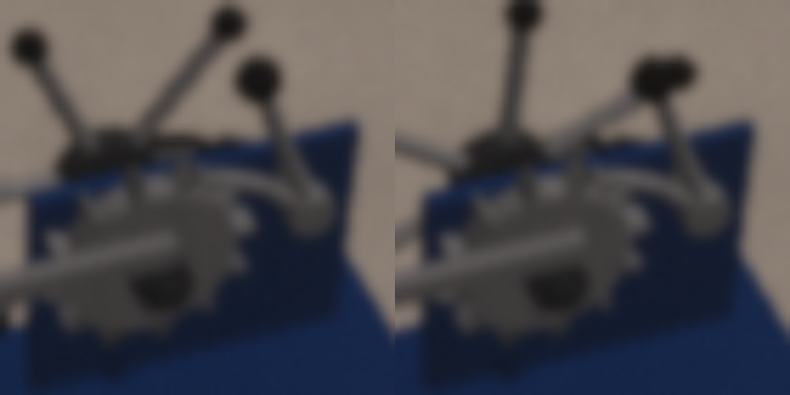

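The before and after crops show the pawl ball in the same place: about (258,80) before and (652,78), i.e. 257 in its own half, after. The shift is about 0.2 px, so the pawl is fully seated. The wheel is one tooth on, and nothing else has moved.

```bash
python3 -c "
from plant import ctrl
ctrl.finish_job()"
```

```text
the job is handed in; nothing more can be done
```

The clamp is eased off by one notch with the pawl seated again, and I handed the job in at about 23 s of the 61 s allowed. With the gripper shut, I only pushed: the ball lever over until the pawl stayed open, then the top spoke, then the lever back.

- **Pawl opened:** with the finger backed off, the picture showed the pawl standing open by itself before I touched the wheel.
- **Wheel:** the camera fit gave −0.02 rad before the push and 0.476 rad after it, a change of 0.50 rad. That is within the 0.36 to 0.60 rad for the new notch. I measured this before the pawl went back. I did not refit it afterwards, but the spoke balls looked unchanged in the later picture.
- **Pawl seated:** its ball is back within about 0.3 px of where it started. A nose resting on a tooth would have shifted it by about 4 px. I did not press the lever to test the seating.
- **Forces:** the readings I took stayed under about 3 N, and no push tripped its force threshold (10 to 20 N).
- **Other things on the bench:** comparing pictures from before and after showed no movement of any loose item. No check failed or disagreed.

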